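Prise open a catch-held box lid with a flat knife and take out the clock movement

TASK

The lid of the small pine box sits flush, has no handle and is held by a catch: take the larger, flat-bladed knife out of the slotted rack, prise the lid up with its blade at the notch in the box's front edge, and swing the lid right back past upright so that it stays open. Lay the knife flat on the bench, then lift the clock movement out of the box and set it down gently, spindle up, in the middle of the steel dish. Leave everything else where it is.

Things in the scene. Friction and masses are not known exactly. Their poses are not given: they have to be found in the camera images.
- pine_box: Fixed pine box, 110 (its x) x 160 (its y) x 72 mm high plus a 10 mm lid, flush all round; walls 8 thick, inside 94 x 144, its raised cork floor 24 above the bench. Origin: centre of its underside; -x is its front, roughly towards the robot. Inside the front wall, at y = +48 mm and 50 to 70 mm up, a small sprung ball catch sticks 7 mm into the box and holds a strike plate on the lid.
- box_notch (a point): Middle of the outer front edge of the pry notch's floor, 66 mm above the bench (box frame -55, 0, 66 mm). The notch is cut through the top of the 8 mm front wall: 30 wide, 6.5 mm high from its floor to the lid's underside, open to the front and into the box. Axes as the box's (x into the box).
- box_hinge (a point): The middle of the lid's hinge line, along the box's back edge (box frame +52, 0, 72.5 mm); the hinge axis is the box's y.
- box_lid (a joint): Lid angle, rad: 0 shut (underside 72.5 mm up), grows as the front swings up and back; 1.57 upright, 1.9 the stop. Flat board 110 x 160 x 10 mm, 0.14 kg, light hinge: falls shut if let go before upright, falls back on its stop when past it. Shut, the catch resists with about 8 N at the front edge and lets go once that edge is 4 to 5 mm up, so lever the blade on the notch's floor.
- flat_knife: Flat-bladed knife, 165 mm, 90 g, both faces alike. Origin: centre of the wooden handle. x points to the blade tip, y across the blade, z square to its flats. Handle 90 x 22 (y) x 12 (z) mm; blade x = 45 to 120 mm, 18 wide, 3 thick (last 8 mm 2 thick), square end. Starts on edge in the rack (y axis upright, origin 21 mm up); lying flat, its origin is 6 mm up, the blade 4.5 mm clear of the bench.
- knife_tip (a point): The middle of the blade's square end (knife frame 120, 0, 0 mm). The knife balances about 29 mm ahead of its handle's centre; stood on edge on the bench it stays up until tipped over.
- pointed_knife: Bystander: the rack's other knife, smaller: handle 70 (x = -25 to +45) x 17 x 12 mm, blade 10 mm wide running to a point at x = 104 mm, on edge in the other slot. x points to its tip; origin 18.5 mm above the bench.
- knife_rack: Fixed wooden rack. Origin: centre of its underside; x along the slots, away from the handles. Base board 10 thick, x = -35 to +72, y = -46 to +46 mm; slotted blocks to 24 mm high, x = +5 to +71. Two slots open at the top, 6 wide, at y = -23 and +23 mm, one knife in each. The handles stick out towards -x, knife origins at x = -50 mm, and rest on the board's edge.
- clock_movement: Square black quartz clock movement, 50 x 50 x 18 mm with a 13 mm high brass spindle on top (off centre by 6, 4 mm), 60 g. Origin: centre of its underside; z up along the spindle. It lies spindle up on the floor of the box.
- dish: Round pressed steel dish, 157 mm across the rim, 28 high, flat floor 110 mm across and 2 mm thick. Origin: centre of its underside. It stands on the bench, loose.
- vice: Fixed blue bench vice, right of the work, jaws to 98 mm high. Origin: on the bench under it; over all it takes x = -83 to +83, y = -68 to +71 mm from there (the base plate is 14 mm high; above it nothing lies beyond y = +55).
- glue_bottle: Bystander: glue bottle with a pointed nozzle, 40 mm across, 114 high, standing to the right of the box. Origin: centre of its underside.
- wax_tin: Bystander: round tin, 87 mm across, 45 high, to the left of the box. Origin: centre of its underside.
- sanding_pad: Bystander: grey sanding pad, 64 (x) x 95 (y) x 21 mm, lying near the front edge of the bench. Origin: centre of its underside.

How it is judged:
On the way, in this order (a step that is already met when the one before it is completed fails the run):
1. the lid is prised up by the knife's blade at the notch (value of joint box_lid above 0.06 rad and distance between knife_tip and box_notch below 0.06 m and contact force between flat_knife and pine_box above 0.2 N), for 0.05 s.
2. the lid is swung right back (value of joint box_lid above 1.6 rad), for 0.2 s.
At the end, for the whole second after the job is handed in: The lid stands open past upright (more than 1.6 rad); the clock movement lies at rest on the dish's floor, spindle up within 0.15 rad, its centre within 35 mm of the dish's centre; the flat knife lies at rest flat on the bench, on either face (value of joint box_lid above 1.6 rad and horizontal distance between clock_movement and dish below 0.035 m and z of clock_movement in the frame of dish below 0.01 m and angle between clock_movement's own z axis and vertical below 0.15 rad and linear speed of each of clock_movement, flat_knife below 0.02 m/s and angle between the z axis of flat_knife and the z axis of pine_box, either way round below 0.15 rad and height (world z) of flat_knife below 0.01 m); the robot touches nothing.
It fails at once if a bystander is moved by more than 30 mm (wax tin, glue bottle, sanding pad, pointed knife) (distance of any of wax_tin, glue_bottle, sanding_pad, pointed_knife from where it was at the start of the episode above 0.03 m).
It fails at once if the dish is pushed more than 40 mm (distance of dish from where it was at the start of the episode above 0.04 m).
It fails at once if the clock movement is dropped (moves faster than 0.7 m/s with no finger on it) (linear speed of clock_movement above 0.7 m/s and not (contact force between the fingers and clock_movement above 0.05 N)).
It also fails if it takes over 72 s, if anything falls off the work surface, if the arm or the gripper's body presses on something with over 40 N, if the wrist force passes 120 N, or if a joint passes its speed limit or range.

ROBOT

A 6-joint arm with a two-finger parallel gripper is mounted at the origin on a cart in front of the work surface, level with it; the furniture and walls round the work are solid. World frame = base frame: x ahead of the robot, y to its left, z up, the work surface at z = 0. Lengths are in m, angles in rad, forces in N, time in s.
With the tool pointing down it reaches from about 0.3 to 0.75 m from the base axis. Payload 8.5 kg.
Tool frame: the origin (TCP) lies between the finger pads; the fingertips stand 8 mm ahead of it and the grasp point (between the pads) lies 11 mm behind it; z points along the fingers, y is the line along which they close (so a half turn about z gives the same grasp; the last joint's range is limited). The gripper opens to 85 mm and grips with 20 to 120 N. Pads are 22 mm wide; open, the fingers measure 114 mm over their backs; the gripper's body (76 mm by 85 mm) begins 54 mm behind the grasp point. The pads swing forward as they close: fully open they stand 13 mm farther back than shut.
Start: joints at [-1.392, 0.381, 1.297, -0, 1.464, -0.215], TCP at [0.211, -0.508, 0.239] pointing down, gripper open.
Joint ranges: [-3.11, 3.11], [-0.89, 2.33], [0.22, 2.48], [-1.42, 4.56], [0.17, 2.85], [-2.88, 2.88]. Speed limits (rad/s): [2.39, 2.39, 3.14, 3.14, 3.14, 3.14].

INTERFACE

Orientations are given as a 3x3 rotation matrix whose columns are the frame's x, y, z axes.
In Python, from cell import env, camera, camera_model gives the robot as it stands. Calls block until the motion is done:
- env.movep(position, orientation): joint-space move of the TCP to a pose.
- env.line_to(position, v=0.15, ori=None): straight line of the TCP; ori=None keeps the orientation; v is the mean speed in m/s.
- env.movej(angles): joint-space move.
- env.move_gripper(opening, squeeze=None): finger opening in m; squeeze is the grip in N (None keeps the last); returns when the fingers have stopped.
- env.sleep(seconds).
- env.ik(position, orientation): joint angles nearest the present ones, or None.
- camera(name): name is "scene" or "top"; returns (picture, depth): 420x560x3 uint8, blue, green, red; 420x560 float32, m along the optical axis (not along the pixel's ray), 0 where there is no reading.
- camera_model(name): a dict with "fov_y" (degrees; the focal length in pixels is half the picture's height over the tangent of half this angle, whatever the lens; pixels are square), "cx", "cy" (the principal point, pixels), "R" (3x3) and "t" (3): a world point X has camera coordinates R X + t. Camera axes: x right, y down, z forward; pixel columns grow to the right and rows downward; lengths in m; the calibration is good to about 2 mm. A picture is of the moment at which its call begins. camera_model takes no time and is no camera call.
A pose or a line that the arm cannot do raises env.IKError and nothing moves.
- env.hand_in(): hands the job in; it is judged then, once.
Readings, each from a call of its own:
- env.get_time_s(): time.
- env.get_joint_positions(): joint angles.
- env.get_joint_velocities(): joint speeds.
- env.get_effort(): joint torques, N m.
- env.get_eef_pos(): TCP position.
- env.get_orientation(): TCP orientation.
- env.get_contact_force(): force on the tool from outside, world axes, zero at the start.
- env.get_ft_torque(): the same for the moment, N m.
- env.get_opening(): finger opening in m.
- env.get_grip_force(): force on a finger pad.
Only numpy, scipy, OpenCV 4.12 (cv2) and the standard library are available. Lean on these libraries where they do the work, as an engineer would, in place of code of your own. Each camera call takes 0.05 s, during which the arm holds its last target. There are 200 camera calls.

## Working session

There is one attempt and no reset: what is moved stays moved. The work goes in short steps, each a Python script; the robot and the scene stay as the last script left them, time stands still between calls to the robot, and variables do not carry over. Pictures are saved under pics/ and viewed, at most 10 in all, crops included, and the job is handed in when it is done.

```bash
ls; mkdir -p pics
python3 - <<'E'
from cell import env,camera,camera_model
import cv2,numpy as np
for n in("scene","top"):
    p,d=camera(n); cv2.imwrite(f"pics/{n}0.png",p); np.save(f"pics/{n}0.npy",d); m=camera_model(n); print(n,m,(d>0).mean())
E
```

```text
pics
scene {'fov_y': 57.28821816593874, 'cx': 292.174210798919, 'cy': 208.6619630945341, 'R': array([[-0.53882086, -0.84241963,  0.00111747],
       [-0.52109819,  0.33225727, -0.78616906],
       [ 0.66191296, -0.4241866 , -0.61801049]]), 't': array([0.42280905, 0.2602618 , 0.65269752])} 0.9956845238095238
top {'fov_y': 54.57795917256848, 'cx': 275.5933962659954, 'cy': 217.52911782643181, 'R': array([[-0.02823278, -0.99943703,  0.01812572],
       [-0.98955794,  0.02538052, -0.14188344],
       [ 0.14134352, -0.02194221, -0.98971741]]), 't': array([0.18061239, 0.49303882, 0.8699805 ])} 0.9958843537414966
```

View pics/scene0.png

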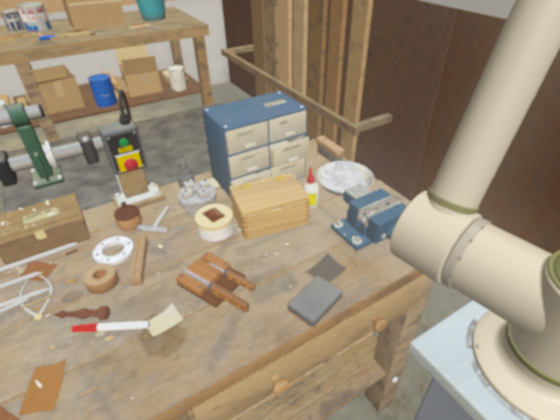

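View pics/top0.png

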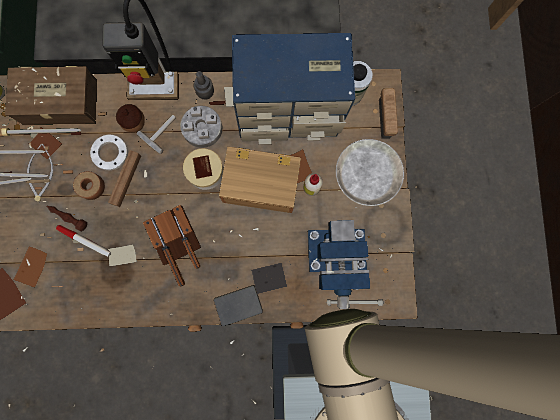

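The scene view shows the box at about (270,205), the rack at (215,280), the dish at (345,178) and the vice at (370,215). In the top view the box is at (260,178), the rack at (172,240) with handles pointing down the image to (180,280) and (197,262), and the dish at (370,172). Next I'll deproject the depth and enlarge the rack and box.

```bash
cat > h.py <<'E'
import numpy as np,cv2
from cell import env,camera,camera_model
def cloud(n,d):
    m=camera_model(n);f=210/np.tan(np.radians(m['fov_y']/2))
    v,u=np.mgrid[0:420,0:560]
    c=np.stack([(u-m['cx'])/f*d,(v-m['cy'])/f*d,d],-1)
    return (c-m['t'])@m['R']
def ray(n,u,v,z):
    m=camera_model(n);f=210/np.tan(np.radians(m['fov_y']/2))
    o=-m['R'].T@m['t'];r=m['R'].T@np.array([(u-m['cx'])/f,(v-m['cy'])/f,1]);return o+r*(z-o[2])/r[2]
E
python3 - <<'E'
from h import *
np.set_printoptions(precision=4,suppress=True)
T=cloud("top",np.load("pics/top0.npy"));S=cloud("scene",np.load("pics/scene0.npy"))
p=cv2.imread("pics/top0.png");s=cv2.imread("pics/scene0.png")
for n,C,uv in(("top",T,[(260,178),(180,280),(197,262),(370,172),(235,305),(203,168),(30,300),(180,320)]),("sc",S,[(270,190),(235,297),(345,178),(315,300),(215,215),(250,330)])):
    for u,v in uv: print(n,u,v,C[v,u])
a=cv2.resize(p[190:300,130:220],None,fx=5.4,fy=5.4,interpolation=2)
b=cv2.resize(s[245:315,170:260],None,fx=5.4,fy=5.4,interpolation=2)
o=np.zeros((594,a.shape[1]+300,3),np.uint8);o[:a.shape[0],:a.shape[1]]=a
bb=cv2.resize(b,(300,int(b.shape[0]*300/b.shape[1])));o[:bb.shape[0],a.shape[1]:]=bb
cc=cv2.resize(p[140:215,210:310],(300,225));o[300:525,a.shape[1]:]=cc
cv2.imwrite("pics/c1.png",o)
# box lid top / handles from height bands
for n,C in(("top",T),("scene",S)):
    m=(np.abs(C[...,2]-.0825)<.005)&(C[...,0]>.45)&(C[...,0]<.75)&(abs(C[...,1])<.3)
    k,l,st,ce=cv2.connectedComponentsWithStats(m.astype(np.uint8))
    for i in range(1,k):
        if st[i,4]>300:
            q=C[l==i];print(n,st[i],q.mean(0),cv2.minAreaRect(q[:,:2].astype(np.float32)*1000))
E
```

```text
top 260 178 [0.5768 0.1991 0.0809]
top 180 280 [0.3666 0.3785 0.0304]
top 197 262 [0.4047 0.3428 0.0239]
top 370 172 [ 0.6044 -0.0579  0.0021]
top 235 305 [0.3093 0.2609 0.0211]
top 203 168 [0.6119 0.326  0.0431]
top 30 300 [0.3321 0.7152 0.0003]
top 180 320 [ 0.2789  0.3846 -0.0001]
sc 270 190 [0.578  0.194  0.0855]
sc 235 297 [0.3778 0.3869 0.0345]
sc 345 178 [ 0.6171 -0.0705  0.0027]
sc 315 300 [0.3001 0.2587 0.0214]
sc 215 215 [0.6085 0.3246 0.0463]
sc 250 330 [0.3217 0.3875 0.0001]
top [ 219  147   82   61 3777] [0.5799 0.1995 0.0821] ((580.907470703125, 199.492919921875), (159.9431610107422, 110.67105865478516), 79.67573547363281)
scene [ 230  173   80   43 2016] [0.5733 0.2019 0.0835] ((578.3900146484375, 197.4289093017578), (160.5968780517578, 114.35079956054688), 80.0477066040039)
```

View pics/c1.png

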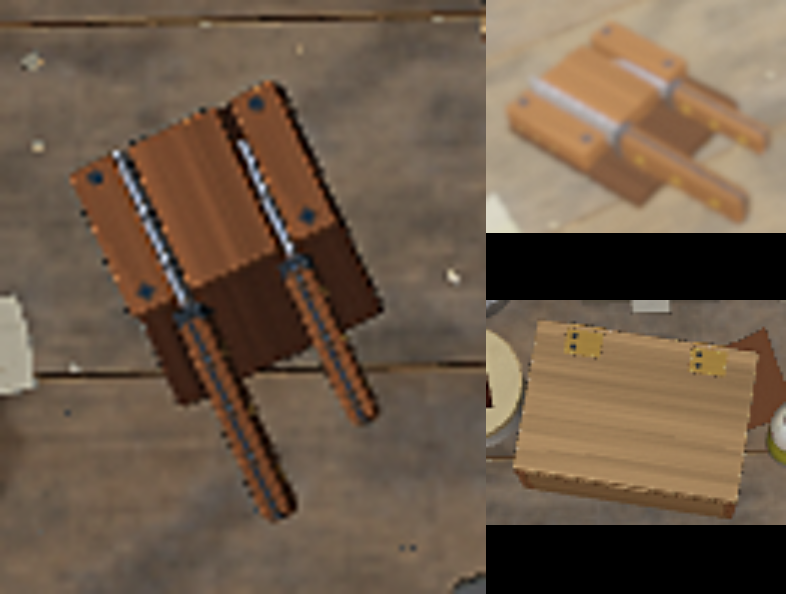

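The crop shows the flat knife as the longer one, with its handle end at crop (275,520) and blade tip near (115,150). The pointed knife is on its right. The box front edge runs (513,470)–(737,500) in the inset. Now I'll measure the knife line, dish, pad and neighbours from both clouds.

Run:
```python
from h import *
np.set_printoptions(precision=4,suppress=True)
T=cloud("top",np.load("pics/top0.npy"));S=cloud("scene",np.load("pics/scene0.npy"))
def comp(C,lo,hi,x0,x1,y0,y1,mn=25):
    m=(C[...,2]>lo)&(C[...,2]<hi)&(C[...,0]>x0)&(C[...,0]<x1)&(C[...,1]>y0)&(C[...,1]<y1)
    k,l,st,_=cv2.connectedComponentsWithStats(m.astype(np.uint8),connectivity=8)
    return [C[l==i] for i in range(1,k) if st[i,4]>=mn]
for n,C in(("top",T),("scene",S)):
    print(n)
    for q in comp(C,.0275,.05,.3,.56,.29,.5,15):
        c=q[:,:2].mean(0);_,_,v=np.linalg.svd(q[:,:2]-c);d=v[0]*np.sign(v[0][0]);t=(q[:,:2]-c)@d
        print("knife",len(q),c,np.degrees(np.arctan2(d[1],d[0])),t.min(),t.max(),"mid",c+d*((t.min()+t.max())/2),"z",np.percentile(q[:,2],[10,50,90]),"tail",c+d*t.min(),"tip",c+d*t.max())
    for q in comp(C,.012,.03,.22,.42,.12,.36): print("pad",len(q),cv2.minAreaRect(q[:,:2].astype(np.float32)*1000),np.median(q[:,2]))
    for q in comp(C,.022,.035,.48,.75,-.2,.06,60):
        A=np.c_[2*q[:,:2],np.ones(len(q))];s=np.linalg.lstsq(A,(q[:,:2]**2).sum(1),rcond=None)[0]
        print("dish",len(q),s[:2],np.sqrt(s[2]+s[:2]@s[:2]),q.min(0),q.max(0))
    for q in comp(C,.04,.13,.45,.7,.03,.12,30)[:4]: print("bottle",len(q),q.min(0),q.max(0))
    for q in comp(C,.04,.13,.25,.55,-.15,.14,60)[:4]: print("vice",len(q),q.min(0),q.max(0))
    for q in comp(C,.02,.027,.3,.56,.29,.5,60): print("rack",len(q),cv2.minAreaRect(q[:,:2].astype(np.float32)*1000))
print(env.get_orientation(),env.get_time_s(),env.get_opening())
def R(yaw):
    x=np.array([np.cos(yaw),np.sin(yaw),0]);z=np.array([0,0,-1.]);return np.c_[x,np.cross(z,x),z]
for nm,p,yw in(("rack",(.37,.385,.013),24),("lay",(.4,.2,.01),-10),("pry",(.43,.226,.06),-10)):
    for a in(0,180):
        print(nm,a,env.ik(p,R(np.radians(yw+a))))
```

```text
top
knife 253 [0.4037 0.3976] 24.26119842465308 -0.052387051916619666 0.07649627149808579 mid [0.4147 0.4025] z [0.0284 0.0304 0.0327] tail [0.3559 0.376 ] tip [0.4734 0.429 ]
pad 80 ((406.3210144042969, 348.9300231933594), (29.26288414001465, 12.644285202026367), 24.18252182006836) 0.02481249040105757
pad 1282 ((308.2423400878906, 255.44647216796875), (63.76063919067383, 94.82508850097656), 16.656583786010742) 0.020186424651309043
dish 531 [ 0.5986 -0.0495] 0.07549154027849386 [ 0.5213 -0.1279  0.022 ] [0.6769 0.0271 0.0316]
bottle 489 [0.6628 0.0301 0.0721] [0.6802 0.1199 0.1298]
bottle 49 [0.5836 0.1122 0.0781] [0.6214 0.12   0.0859]
bottle 278 [0.5519 0.0637 0.0407] [0.5913 0.1026 0.1135]
bottle 234 [0.4502 0.0301 0.0414] [0.4818 0.0613 0.0964]
vice 117 [0.5123 0.1255 0.0416] [0.5494 0.1397 0.0853]
vice 3235 [ 0.2872 -0.0422  0.0407] [0.4818 0.0933 0.1299]
rack 1212 ((450.24981689453125, 393.66864013671875), (145.09446716308594, 91.67561340332031), 23.943378448486328)
scene
knife 351 [0.4073 0.4001] 23.711400092307994 -0.06025478343482267 0.10552772101944248 mid [0.4281 0.4092] z
[... 1391 characters left out ...]
726196289), 23.615982055664062)
rack 87 ((392.19342041015625, 397.8497619628906), (92.77622985839844, 7.399866104125977), 28.172691345214844)
rack 84 ((312.3755187988281, 296.586181640625), (24.715160369873047, 16.17322540283203), 17.283597946166992)
[[ 0.9234  0.3838 -0.0002]
 [ 0.3838 -0.9234  0.0013]
 [ 0.0003 -0.0013 -1.    ]] 0.1 0.08521522519825045
rack 0 [ 0.5834  0.6275  1.6315 -0.      0.8826  1.7353]
rack 180 [ 0.5834  0.6275  1.6315 -0.      0.8826 -1.4063]
lay 0 [ 0.1978  0.5406  1.8774 -0.      0.7236  1.9431]
lay 180 [ 0.1978  0.5406  1.8774 -0.      0.7236 -1.1985]
pry 0 [ 0.2396  0.4924  1.7266 -0.      0.9226  1.9849]
pry 180 [ 0.2396  0.4924  1.7266 -0.      0.9226 -1.1567]
```

```bash
cat >> h.py <<'E'
np.set_printoptions(precision=4,suppress=True)
def R(deg,pitch=0,roll=0):
    """tool down, tool x = knife heading; pitch>0 raises the knife's tip"""
    a,p=np.radians(deg),np.radians(pitch)
    h=np.array([np.cos(a),np.sin(a),0]);Z=np.array([0,0,1.])
    x=h*np.cos(p)+Z*np.sin(p);z=h*np.sin(p)-Z*np.cos(p)
    return np.c_[x,np.cross(z,x),z]
def st(m): print(m,"t",round(env.get_time_s(),2),"p",env.get_eef_pos(),"F",env.get_contact_force(),"o",round(env.get_opening(),4),"g",round(env.get_grip_force(),1))
E
python3 - <<'E'
from h import *
k=np.array([.396,.3945])
env.move_gripper(.032)
env.movep([*k,.12],R(24.1));st("above")
env.line_to([*k,.021],v=.15);st("down")
env.move_gripper(0,50);st("closed")
env.line_to([*k,.10],v=.12);st("lift")
p,d=camera("scene");cv2.imwrite("pics/s1.png",p)
if env.get_opening()>.008:
    q=np.array([.445,.19])
    env.movep([*q,.09],R(80));env.line_to([*q,.0125],v=.12);st("placed")
E
python3 -c "
import cv2;p=cv2.imread('pics/s1.png');cv2.imwrite('pics/s1c.png',cv2.resize(p[150:350,120:400],None,fx=2.5,fy=2.5))"
```

```text
above t 3.91 p [0.3965 0.3941 0.12  ] F [ 0.0891 -0.0874 -0.0867] o 0.0319 g 0.0
down t 4.72 p [0.3965 0.3947 0.0217] F [-0.3929 -0.0477  0.8321] o 0.0319 g 0.0
closed t 5.03 p [0.3964 0.3947 0.0221] F [-0.6288 -0.8325  6.5569] o 0.0107 g 52.0
lift t 5.83 p [0.3956 0.3942 0.0993] F [-0.0588 -0.1186 -0.2917] o 0.0107 g 51.1
placed t 7.93 p [0.445  0.1903 0.0124] F [-0.1862  0.6972 -0.7299] o 0.0106 g 51.0
```

View pics/s1c.png

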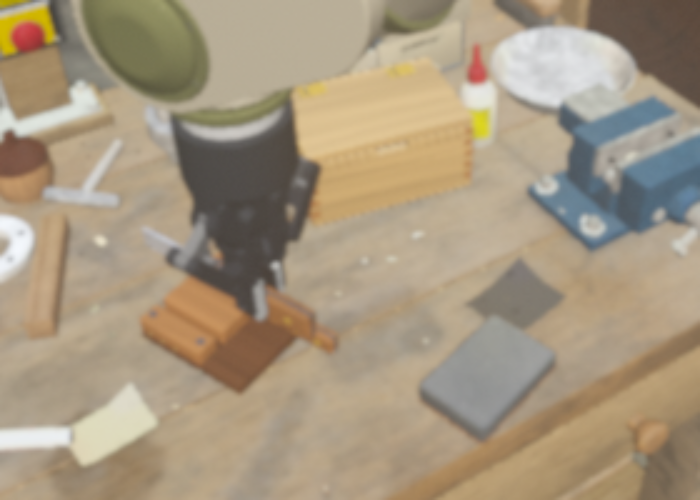

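The knife left the rack: its tip shows at crop (155,240), the other knife is undisturbed, and the box's notch is at crop (390,148). Next I'll set the knife on edge, release it and tip it over with a finger.

Run:
```python
from h import *
q=np.array([.445,.19]);z=.0125
while env.get_contact_force()[2]<1.5 and z>.0085:
    z-=.001;env.line_to([*q,z],v=.02)
st("touch")
env.move_gripper(.085)
st("open")
ty=R(80)[:2,1]
env.line_to([*q,z+.0015],v=.05)
env.line_to([*(q-ty*.072),z+.0015],v=.06);st("pushed")
env.line_to([*(q-ty*.0),z+.0015],v=.15)
env.line_to([*q,.12],v=.25)
env.movep([.40,.0,.3],R(60))
p,d=camera("top");cv2.imwrite("pics/t2.png",p);np.save("pics/t2.npy",d);st("")
p2,d2=camera("scene");cv2.imwrite("pics/s2.png",p2);np.save("pics/s2.npy",d2)
cv2.imwrite("pics/t2c.png",np.hstack([cv2.resize(p[130:330,140:300],(400,500)),cv2.resize(p2[150:350,170:330],(400,500))]))
```

```text
touch t 8.18 p [0.4452 0.1903 0.0121] F [-2.2613  0.6562  8.5801] o 0.0105 g 52.3
open t 8.89 p [0.445  0.19   0.0115] F [-0.4048 -0.0749  0.9112] o 0.0848 g 0.0
pushed t 10.49 p [0.3742 0.2024 0.0129] F [ 0.5357 -0.6357  0.1621] o 0.0851 g 0.3
 t 12.78 p [0.4    0.0007 0.2987] F [ 0.3272  0.0727 -0.4181] o 0.0851 g 0.0
```

View pics/t2c.png

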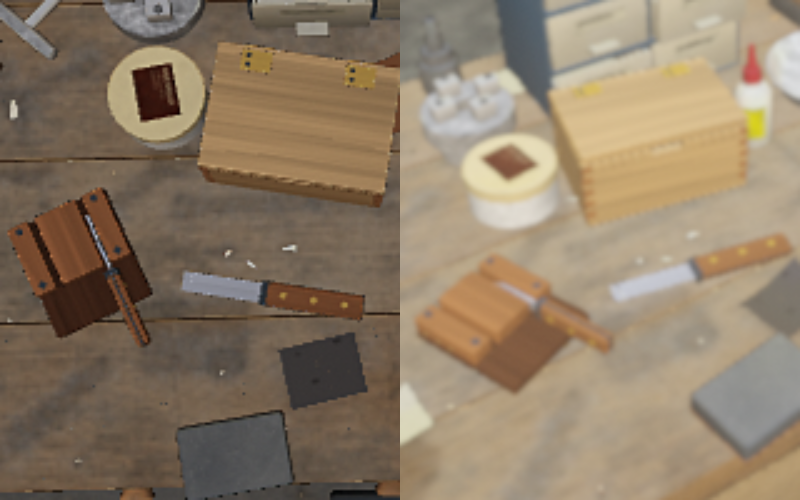

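The knife lies flat (top crop handle x 262–362, y 285–318; tip at (183,280)), and nothing else moved. Now I'll measure the knife and the notch in both views.

Run:
```python
from h import *
for n,f in(("top","t2"),("scene","s2")):
    p=cv2.imread(f"pics/{f}.png");C=cloud(n,np.load(f"pics/{f}.npy"));hs=cv2.cvtColor(p,40)
    roi=(C[...,0]>.37)&(C[...,0]<.50)&(C[...,1]>.10)&(C[...,1]<.335)
    m=(roi&(C[...,2]>.0085)&(hs[...,1]>95)).astype(np.uint8)
    k,l,s,_=cv2.connectedComponentsWithStats(m);i=1+np.argmax(s[1:,4]);q=C[l==i]
    uv=np.argwhere(l==i)[:,::-1]
    w=np.array([ray(n,u,v,.012) for u,v in uv])[:,:2]
    print(n,len(q),"rect depth",cv2.minAreaRect(q[:,:2].astype(np.float32)*1000),"rect ray",cv2.minAreaRect(w.astype(np.float32)*1000),"z",np.median(q[:,2]))
    m=(roi&(C[...,2]>.004)&(hs[...,1]<80)&(hs[...,2]>110)).astype(np.uint8)
    k,l,s,_=cv2.connectedComponentsWithStats(m);i=1+np.argmax(s[1:,4]);q=C[l==i];uv=np.argwhere(l==i)[:,::-1]
    w=np.array([ray(n,u,v,.0075) for u,v in uv])[:,:2]
    print("  blade",len(q),cv2.minAreaRect(w.astype(np.float32)*1000),w[np.argmax(w[:,1])],"z",np.median(q[:,2]))
    L=np.abs(C[...,2]-.0825)<.005; L&=(C[...,0]>.45)&(C[...,0]<.75)&(abs(C[...,1]-.2)<.13)
    k,l,s,_=cv2.connectedComponentsWithStats(L.astype(np.uint8));i=1+np.argmax(s[1:,4]);q=C[l==i];print("  lid",cv2.minAreaRect(q[:,:2].astype(np.float32)*1000))
    if n=="scene":
        # front face: bright notch
        F=p[200:222,255:300];g=cv2.cvtColor(F,6);print(g[4:18,8:40:2])
```

```text
top 352 rect depth ((406.25592041015625, 197.17588806152344), (89.36063385009766, 67.2201156616211), 78.89308166503906) rect ray ((428.3841247558594, 192.6625518798828), (89.09429931640625, 21.661226272583008), 79.71443176269531) z 0.011274125274020056
  blade 233 ((443.51336669921875, 275.94677734375), (70.60546875, 17.83015251159668), 79.70999908447266) [0.4425 0.3119] z 0.00673322160986611
  lid ((580.8021240234375, 199.43124389648438), (159.78404235839844, 110.87258911132812), 79.72099304199219)
scene 277 rect depth ((425.1518859863281, 190.57635498046875), (84.2340316772461, 22.678913116455078), 78.62357330322266) rect ray ((423.52325439453125, 191.4508819580078), (84.03207397460938, 23.982572555541992), 79.49516296386719) z 0.012674318238319037
  blade 262 ((439.53887939453125, 270.1591491699219), (79.00067901611328, 28.443984985351562), 83.19039154052734) [0.4419 0.3097] z 0.008416706099761747
  lid ((578.390625, 197.2419891357422), (161.36419677734375, 113.1688232421875), 79.91790771484375)
[[193 194 196 196 197 195 193 189 182 178 174 173 174 174 176 177]
 [195 196 197 196 1
[... 152 characters left out ...]
 178 167 177 175 173 168 171]
 [183 179 176 173 172 174 174 185 185 185 171 174 172 172 170 173]
 [177 175 177 175 174 186 186 191 189 184 173 173 172 174 175 176]
 [177 177 177 180 183 191 189 186 181 178 173 174 175 176 176 176]
 [178 179 177 181 186 186 181 177 175 175 175 176 176 176 175 173]
 [177 177 174 177 179 178 174 174 175 176 177 176 175 174 173 172]
 [173 176 172 174 173 174 174 175 177 176 175 173 172 172 171 172]
 [172 174 173 174 174 175 176 175 173 172 171 169 170 171 170 170]
 [172 174 175 175 175 174 173 171 170 170 169 169 170 170 169 170]
 [174 175 175 174 172 171 167 168 169 170 169 170 169 170 170 170]
 [174 174 172 169 167 168 168 169 169 170 170 169 169 170 170 171]]
```

```bash
cat >> h.py <<'E'
BC=np.array([.580,.199]);BY=-10.2
bx=np.array([np.cos(np.radians(BY)),np.sin(np.radians(BY))]);by=np.array([-bx[1],bx[0]])
KC=float(np.load('kc.npy')) if __import__('os').path.exists('kc.npy') else .0045
def kpose(tx,tz,pitch,ty=0.):
    """TCP pose putting knife_tip at box-frame (tx,ty,tz), blade flat, heading box x"""
    Rm=R(BY,pitch);tip=np.array([*(BC+bx*tx+by*ty),tz])
    return tip-.120*Rm[:,0]-KC*Rm[:,2],Rm
E
python3 - <<'E'
from h import *
k=np.array([.4278,.1922])
env.move_gripper(.045)
env.movep([*k,.08],R(79.7));env.line_to([*k,.0095],v=.12);st("down")
env.move_gripper(0,100);st("closed")
np.save("kc.npy",env.get_eef_pos()[2]-.006)
env.line_to([*k,.15],v=.25);st("lift")
import h;h.KC=float(np.load("kc.npy"));print(h.KC)
for a in ((-.085,.0692,0),(-.015,.0692,0),(-.015,.08,22)): print(env.ik(*kpose(*a)))
p,Rm=kpose(-.085,.12,0);env.movep(p,Rm)
p,Rm=kpose(-.085,.0692,0);env.line_to(p,v=.12,ori=Rm);st("front")
p,d=camera("top");np.save("pics/t3.npy",d);p2,d2=camera("scene")
cv2.imwrite("pics/t3.png",p);cv2.imwrite("pics/s3.png",p2)
cv2.imwrite("pics/t3c.png",np.hstack([cv2.resize(p[130:290,180:308],(400,500)),cv2.resize(p2[150:310,200:328],(400,500))]))
E
```

```text
down t 15.18 p [0.4284 0.1921 0.0102] F [-0.3248 -0.6518  0.3051] o 0.0449 g 0.0
closed t 15.53 p [0.4283 0.1922 0.0107] F [-1.564  -1.4477  9.7017] o 0.0186 g 98.3
lift t 16.23 p [0.4272 0.1921 0.1491] F [ 0.0008  0.346  -1.8804] o 0.0186 g 98.1
0.004676997648531701
[ 0.2896  0.4171  1.82   -0.      0.9045  2.0384]
[ 0.2251  0.488   1.6743 -0.      0.9793  1.9739]
[ 0.3074  0.5037  1.9058 -0.4379  0.4249  2.4289]
front t 18.3 p [0.3785 0.2354 0.0742] F [ 0.4386  0.2068 -0.898 ] o 0.0189 g 98.1
```

View pics/t3c.png

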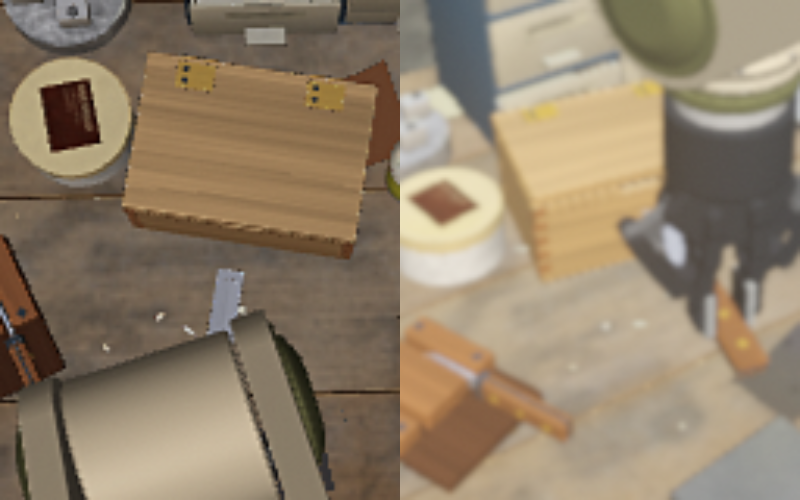

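The blade tip is at top crop (228,270), lined up with the middle of the box front, whose edge runs (125,210)–(352,245). Next I'll check the blade's height, pitch and lateral position from the top depth in the box frame.

Run:
```python
from h import *
C=cloud("top",np.load("pics/t3.npy"));p=cv2.imread("pics/t3.png");hs=cv2.cvtColor(p,40)
C0=np.load("pics/t2.npy");C0=cloud("top",C0)
B=(C[...,:2]-[.5807,.1994]); X=B@bx;Y=B@by   # top camera's own box centre
m=(hs[...,1]<80)&(X>-.16)&(X<-.075)&(abs(Y)<.03)&(C[...,2]>.05)&(C[...,2]<.09)
x,y,z=X[m],Y[m],C[...,2][m];print(m.sum(),"xmax",np.sort(x)[-5:],"y",y.mean(),y.min(),y.max(),np.polyfit(x,y,1))
f=np.polyfit(x,z,1);print("zfit",f,"z at tip",np.polyval(f,-.085),"resid",np.std(z-np.polyval(f,x)))
l=(abs(X)<.05)&(abs(Y)<.07);print("lid z",np.median(C[...,2][l]), "bench", np.median(C[...,2][(X>-.1)&(X<-.07)&(abs(Y)>.03)&(abs(Y)<.07)]))
```

```text
168 xmax [-0.0864 -0.0861 -0.0859 -0.0856 -0.0856] y 0.0009568636649318436 -0.008190257064689331 0.009685285397701323 [-0.0131 -0.0004]
zfit [-0.0013  0.0697] z at tip 0.06985375974574472 resid 0.001520695522266612
lid z 0.08212103181154137 bench -0.0007470521884096868
```

Level, laterally centred and at the right height. Inserting and prying.

Run:
```python
from h import *
for tx in(-.055,-.045,-.03,-.013):
    P,Rm=kpose(tx,.0692,0);env.line_to(P,v=.06,ori=Rm);st(f"in {tx}")
    F=env.get_contact_force()
    if abs(F[:2]@bx)>15: print("BLOCKED");break
else:
    L=.042
    for th in(0,4,8,12,16,20):
        t=np.radians(th)
        # blade's underside on the notch's outer edge; bottom 1.5 below axis
        zz=.066+.0015*np.cos(t)+L*np.sin(t); xx=-.055+L*np.cos(t)-.0015*np.sin(t)
        P,Rm=kpose(xx,zz-.0005,th);env.line_to(P,v=.05,ori=Rm);st(f"pry {th}")
    env.sleep(.1)
    d=camera("top");np.save("pics/t4.npy",d[1]);cv2.imwrite("pics/t4.png",d[0])
    C=cloud("top",d[1]);X=(C[...,:2]-[.5807,.1994])@bx;Y=(C[...,:2]-[.5807,.1994])@by
    m=(abs(Y)<.07)&(abs(X)<.045)&(C[...,2]>.07)&(C[...,2]<.13);print("lid slope",np.polyfit(X[m],C[...,2][m],1))
```

```text
in -0.055 t 19.05 p [0.4076 0.2299 0.0737] F [ 0.916   0.8363 -1.6507] o 0.0191 g 98.0
in -0.045 t 19.37 p [0.4179 0.2282 0.0739] F [-0.2279  0.1774 -1.0601] o 0.0189 g 98.1
in -0.03 t 19.77 p [0.4326 0.2254 0.0738] F [-0.5725 -0.4125 -0.344 ] o 0.019 g 98.0
in -0.013 t 20.2 p [0.4493 0.2225 0.0738] F [-0.1341 -0.1011 -1.0264] o 0.0189 g 98.0
pry 0 t 20.45 p [0.4491 0.2226 0.0717] F [-0.4291 -0.2094  0.0632] o 0.0187 g 98.2
pry 4 t 20.71 p [0.4479 0.2227 0.0663] F [-0.5918  1.1798  1.0537] o 0.0191 g 98.5
pry 8 t 20.97 p [0.4498 0.2227 0.0612] F [ 1.7479 -0.0964  0.4094] o 0.019 g 98.4
pry 12 t 21.23 p [0.4488 0.2225 0.0552] F [-0.4386  0.3788  0.6888] o 0.0189 g 98.5
pry 16 t 21.48 p [0.4499 0.2222 0.0498] F [-3.3956  0.423   0.5484] o 0.0192 g 98.6
pry 20 t 21.74 p [0.4512 0.2219 0.0445] F [-2.6938  0.2431 -0.8936] o 0.0187 g 98.6
lid slope [-0.1323  0.0893]
```

The lid is up 0.13 rad. Next I'll press the blade down on the notch edge to make sure it's in contact, then swing the lid back.

Run:
```python
from h import *
L=.042;t=np.radians(20)
zz=.066+.0015*np.cos(t)+L*np.sin(t);xx=-.055+L*np.cos(t)-.0015*np.sin(t)
for dz in(.001,.002,.003,.004,.005):
    P,Rm=kpose(xx,zz-.0005-dz,20);env.line_to(P,v=.02,ori=Rm);env.sleep(.1);st(f"press {dz}")
    if env.get_contact_force()[2]>3: break
env.sleep(.15)
d=camera("top");C=cloud("top",d[1]);X=(C[...,:2]-[.5807,.1994])@bx;Y=(C[...,:2]-[.5807,.1994])@by
m=(abs(Y)<.07)&(abs(X)<.045)&(C[...,2]>.07)&(C[...,2]<.13);s=np.polyfit(X[m],C[...,2][m],1)[0];print("lid slope",s)
# planned swing, feasibility
r=.068
for a in(.2,.5,.8,1.1,1.4,1.6,1.78):
    P,Rm=kpose(.052-r*np.cos(a),.0725+r*np.sin(a)-.001,20);print(a,P,env.ik(P,Rm))
```

```text
press 0.001 t 22.24 p [0.452  0.222  0.0438] F [-2.0337 -1.7567  1.8897] o 0.0186 g 98.7
press 0.002 t 22.59 p [0.4522 0.2222 0.043 ] F [ 0.3548 -2.0648  3.7649] o 0.0189 g 98.9
lid slope -0.14081742448289086
0.2 [0.453  0.2218 0.0484] [ 0.2996  0.4848  1.8807 -0.3421  0.4878  2.3282]
0.5 [0.4599 0.2206 0.0675] [ 0.2921  0.4539  1.8481 -0.3028  0.5463  2.2771]
0.8 [0.472  0.2184 0.0836] [ 0.2794  0.4359  1.8063 -0.2704  0.6009  2.2288]
1.1 [0.4883 0.2155 0.0955] [ 0.2632  0.4322  1.7596 -0.245   0.6463  2.1854]
1.4 [0.5072 0.2121 0.1019] [ 0.2455  0.4421  1.7122 -0.2256  0.6794  2.1483]
1.6 [0.5206 0.2097 0.1028] [ 0.2339  0.4552  1.6823 -0.2158  0.6937  2.1274]
1.78 [0.5325 0.2075 0.1014] [ 0.2239  0.4707  1.6575 -0.209   0.701   2.1115]
```

Run:
```python
from h import *
r=.068
for a in(.2,.4,.6,.8,1.0,1.2,1.4,1.6,1.75,1.85):
    P,Rm=kpose(.052-r*np.cos(a),.0725+r*np.sin(a)-.001,20);env.line_to(P,v=.09 if a<1.3 else .05,ori=Rm)
    if a in(.6,1.2,1.6,1.85): st(a)
env.sleep(.1)
p,d=camera("top");p2,d2=camera("scene")
cv2.imwrite("pics/t5c.png",np.hstack([cv2.resize(p[110:290,180:324],(400,500)),cv2.resize(p2[130:310,190:334],(400,500))]))
C=cloud("top",d);X=(C[...,:2]-[.5807,.1994])@bx;Y=(C[...,:2]-[.5807,.1994])@by
m=(abs(Y)<.07)&(X>.03)&(X<.12)&(C[...,2]>.09)&(C[...,2]<.2);print(m.sum(),np.polyfit(C[...,2][m],X[m],1))
```

```text
0.6 t 23.64 p [0.4634 0.22   0.0731] F [-0.1254  0.2062 -1.1159] o 0.019 g 98.3
1.2 t 24.54 p [0.4945 0.2143 0.0981] F [-1.2315 -0.5556 -1.4318] o 0.0183 g 98.4
1.6 t 25.39 p [0.5208 0.2096 0.1027] F [0.2228 1.0852 0.2897] o 0.0189 g 98.5
1.85 t 26.02 p [0.5373 0.2066 0.1001] F [-0.2357  0.8535 -1.465 ] o 0.0187 g 98.5
2932 [0.5352 0.0045]
```

View pics/t5c.png

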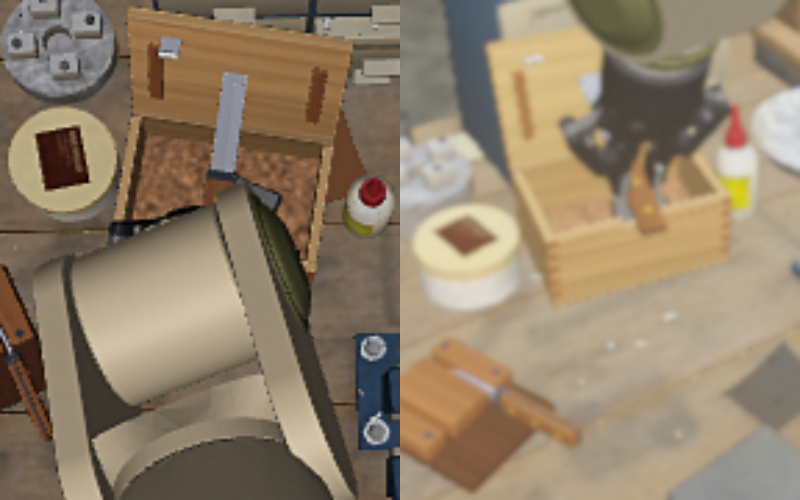

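The lid stands back on its stop and the knife is clear of the walls. Next I'll lay the knife down flat where it was before and look into the box.

Run:
```python
from h import *
P,Rm=kpose(-.03,.15,8);env.line_to(P,v=.2,ori=Rm)
k=np.array([.428,.185])
env.movep([*k,.10],R(79.7));z=.013;env.line_to([*k,z],v=.12)
while env.get_contact_force()[2]<1.5 and z>.0095: z-=.001;env.line_to([*k,z],v=.02)
st("down");env.move_gripper(.05);st("open")
env.line_to([*k,.12],v=.25);env.movep([.36,-.02,.3],R(0));st("away")
p,d=camera("top");p2,d2=camera("scene")
cv2.imwrite("pics/t6.png",p);cv2.imwrite("pics/s6.png",p2);np.save("pics/t6.npy",d);np.save("pics/s6.npy",d2)
cv2.imwrite("pics/t6c.png",np.hstack([cv2.resize(p[110:290,180:324],(400,500)),cv2.resize(p2[130:310,190:334],(400,500))]))
```

```text
down t 30.07 p [0.428  0.185  0.0107] F [-2.7849 -1.4874 10.5746] o 0.0187 g 99.8
open t 30.48 p [0.428  0.185  0.0099] F [ 0.0946 -0.7482 -0.4278] o 0.0497 g 0.0
away t 32.16 p [ 0.3601 -0.0197  0.299 ] F [ 0.0428  0.1695 -0.6113] o 0.0502 g 0.0
```

View pics/t6c.png

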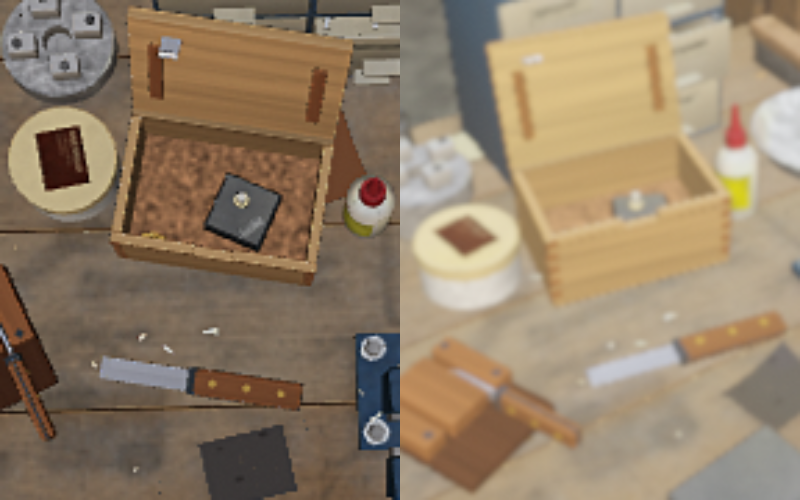

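The lid is open and the knife lies flat. The movement is at top crop (243,210), spindle at (242,200), inside the box towards the front. Next I'll measure it.

Run:
```python
from h import *
for n,f,c in(("top","t6",(.5807,.1994)),("scene","s6",(.5784,.1973))):
    p=cv2.imread(f"pics/{f}.png");C=cloud(n,np.load(f"pics/{f}.npy"));hs=cv2.cvtColor(p,40)
    X=(C[...,:2]-c)@bx;Y=(C[...,:2]-c)@by
    m=((abs(X)<.045)&(abs(Y)<.07)&(C[...,2]>.034)&(C[...,2]<.048)&(hs[...,1]<90)).astype(np.uint8)
    k,l,s,_=cv2.connectedComponentsWithStats(m);i=1+np.argmax(s[1:,4]);q=C[l==i]
    xy=np.c_[X[l==i],Y[l==i]]*1000
    uv=np.argwhere(l==i)[:,::-1];w=np.array([ray(n,u,v,.042) for u,v in uv])[:,:2]
    print(n,s[i],"box frame",cv2.minAreaRect(xy.astype(np.float32)),"world ray",cv2.minAreaRect((w*1000).astype(np.float32)),"z",np.percentile(q[:,2],[10,50,90]))
    h=(abs(X)<.045)&(abs(Y)<.07)&(C[...,2]>.049)&(C[...,2]<.06);print(" spindle",h.sum(),C[h].mean(0) if h.any() else 0,C[h][:,2].max() if h.any() else 0,"box",X[h].mean(),Y[h].mean())
    c2=(abs(X)<.04)&(Y>.03)&(Y<.06);print(" cork z",np.median(C[...,2][c2]))
```

```text
top [253 172  28  28 434] box frame ((-7.789306640625, -16.421710968017578), (48.78973388671875, 49.35308074951172), 75.44123840332031) world ray ((568.853515625, 184.79640197753906), (48.71323013305664, 49.32484436035156), 65.60079956054688) z [0.0381 0.0408 0.0429]
 spindle 12 [0.5775 0.1854 0.0538] 0.0559682410503018 box -0.000681186708515334 -0.014382981155660841
 cork z 0.0233254093655518
scene [266 199  21  11 140] box frame ((-3.1916351318359375, -17.71707534790039), (48.93511199951172, 36.77871322631836), 77.77302551269531) world ray ((573.283935546875, 180.69017028808594), (48.431602478027344, 35.77699661254883), 67.31343841552734) z [0.0406 0.0426 0.0444]
 spindle 15 [0.5862 0.1833 0.0538] 0.05749591213490427 box 0.010126460598476326 -0.012381275287533931
 cork z 0.025304497385194392
```

Run:
```python
from h import *
c=np.array([.5684,.1844]);D=np.array([.5977,-.0502]);yw=155.6
print(env.ik([*c,.034],R(yw)),env.ik([*D,.012],R(yw)))
env.move_gripper(.063)
env.movep([*c,.16],R(yw));env.line_to([*c,.07],v=.15);env.line_to([*c,.034],v=.06);st("down")
if env.get_contact_force()[2]<6:
    env.move_gripper(.0,40);st("closed")
    env.line_to([*c,.20],v=.15);st("lift")
    if env.get_opening()>.03:
        env.movep([*D,.15],R(yw));env.line_to([*D,.05],v=.15);st("above dish")
        p,d=camera("scene");cv2.imwrite("pics/s7.png",cv2.resize(p[110:260,250:450],(800,600)))
```

```text
[ 0.1158  0.6742  1.4266 -0.      1.0408 -1.0292] [-0.281   0.7078  1.4358 -0.      0.998  -1.4259]
down t 35.95 p [0.5686 0.1844 0.0341] F [ 0.1928 -0.1211 -0.2074] o 0.0634 g 0.0
closed t 36.22 p [0.5688 0.1845 0.0347] F [-0.4155 -0.0842  5.277 ] o 0.0488 g 41.6
lift t 37.48 p [0.568  0.1844 0.199 ] F [-0.46    0.6949 -0.4022] o 0.0489 g 41.1
above dish t 39.25 p [ 0.5983 -0.0499  0.051 ] F [-0.0654 -0.2307  0.4195] o 0.049 g 41.1
```

View pics/s7.png

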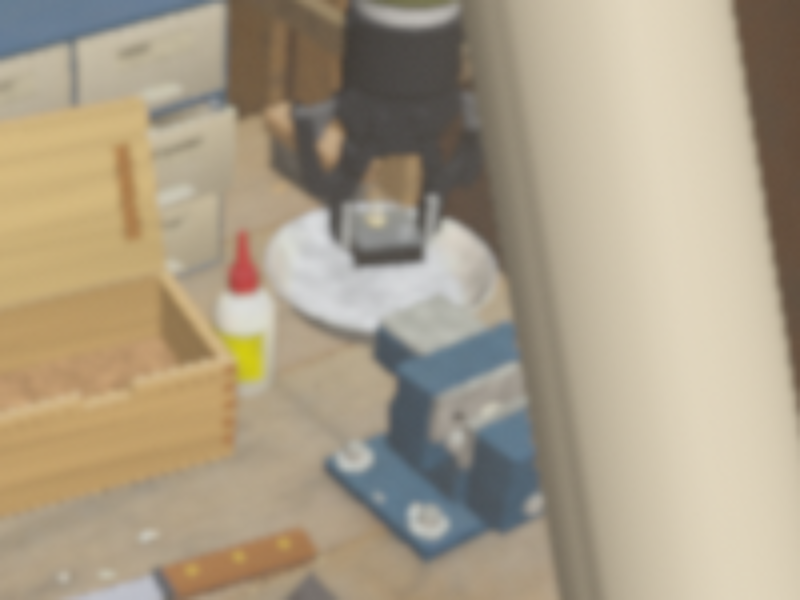

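The movement is held level above the dish, with the gripper at (390,220) and the dish centre around (380,265), and the lid is still open. Lowering it and releasing.

Run:
```python
from h import *
D=np.array([.5977,-.0502]);z=.0145
env.line_to([*D,z],v=.08);f0=env.get_contact_force()[2]
while env.get_contact_force()[2]<1.5 and z>.0105: z-=.001;env.line_to([*D,z],v=.02)
st("set");env.move_gripper(.062);st("open")
env.line_to([*D,.16],v=.15);env.movep([.36,-.25,.3],R(155.6));st("away");env.sleep(.3)
p,d=camera("top");p2,d2=camera("scene")
C=cloud("top",d);m=(np.hypot(C[...,0]-.5986,C[...,1]+.0495)<.045)&(C[...,2]>.014)&(C[...,2]<.026)
print(m.sum(),cv2.minAreaRect((C[m][:,:2]*1000).astype(np.float32)),np.median(C[m][:,2]))
q=C[(C[...,2]>.022)&(C[...,2]<.035)&(np.hypot(C[...,0]-.5986,C[...,1]+.0495)<.09)&(np.hypot(C[...,0]-.5986,C[...,1]+.0495)>.06)]
A=np.c_[2*q[:,:2],np.ones(len(q))];print("dish",np.linalg.lstsq(A,(q[:,:2]**2).sum(1),rcond=None)[0][:2])
cv2.imwrite("pics/f.png",np.hstack([cv2.resize(p[90:300,140:420],(400,300)),cv2.resize(p2[130:310,150:390],(400,300))]))
```

```text
set t 40.64 p [ 0.5979 -0.0503  0.0126] F [-3.1648 -0.6035  8.9132] o 0.0486 g 42.2
open t 40.92 p [ 0.5976 -0.0502  0.0113] F [ 0.0093  0.8743 -0.2248] o 0.062 g 0.0
away t 43.35 p [ 0.3605 -0.2497  0.2995] F [0.6872 0.4159 0.0534] o 0.0621 g 0.0
411 ((599.1831665039062, -49.82982635498047), (48.73945236206055, 49.492923736572266), 65.75131225585938) 0.018513681776745807
dish [ 0.5986 -0.0494]
```

View pics/f.png

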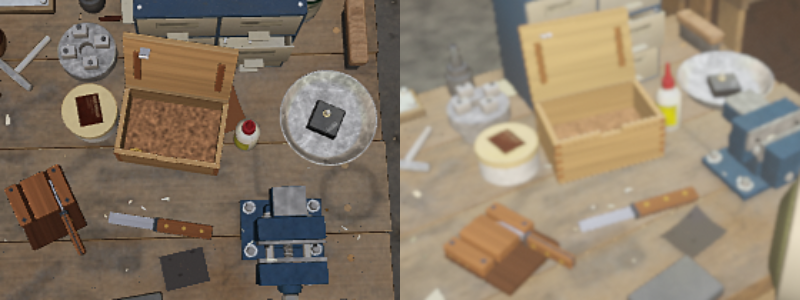

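The movement sits in the middle of the dish at (326,118), spindle up. The lid is open and the knife is flat at (160,225).

```bash
python3 -c "
from cell import env
print(env.hand_in())"
```

```text
the job is handed in; nothing more can be done
None
```

I handed the job in at about 44 s: the lid was prised up at the notch and stands open past upright, the knife lies flat on the bench, and the clock movement sits spindle up within about 1 mm of the dish's centre; the hand-in returned no verdict.

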